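Third filter in, then the snapshot

ROBOT

A 6-joint arm with a two-finger parallel gripper is mounted at the origin on the work surface. World frame = base frame: x ahead of the robot, y to its left, z up, the work surface at z = 0. Lengths are in m, angles in rad, forces in N, time in s.
With the tool pointing down it reaches from about 0.275 to 0.875 m from the base axis. Payload 12.5 kg.
Tool frame: the origin (TCP) lies on the centre line of the jaws, within the pads' length; the fingertips stand r.finger_overhang ahead of it and the grasp point (between the pads) lies 3 mm ahead of it (r.finger_overhang is the distance from the TCP to the fingertips, in m); z points along the fingers, y is the direction in which the jaws open and shut (so a half turn about z gives the same grasp; the last joint's range is limited). The gripper opens to 85 mm and grips with 20 to 120 N. Pads are 22 mm wide; open, the fingers measure 114 mm over their backs; the gripper's body (76 mm by 85 mm) begins 54 mm behind the grasp point. The pads swing forward as they close: fully open they stand 13 mm farther back than shut.
Start: joints at [1.107, 0.351, 1.652, -0, 1.139, -0.085], TCP at [0.203, 0.511, 0.253] pointing down, gripper open.
Joint ranges: [-2.75, 2.75], [-0.79, 2.1], [0.01, 2.65], [-1.57, 4.71], [0.07, 3.14], [-2.87, 2.87]. Speed limits (rad/s): [2.22, 2.22, 2.79, 3.14, 3.14, 3.14].

INTERFACE

Orientations are given as a unit quaternion [x, y, z, w].
In Python, from cell import r, optics gives the robot as it stands. The module is installed in compiled form; this text tells all that it offers. Calls block until the motion is done:
- r.move_to(position, orientation): joint-space move of the TCP to a pose.
- r.move_linear(position, rot=None, vel=0.15): straight line of the TCP; rot=None keeps the orientation; vel is the mean speed in m/s.
- r.set_joints(angles): joint-space move.
- r.set_gripper(opening, squeeze=None): opening from 0.0 (shut) to 1.0 (fully open); squeeze is the grip in N (None keeps the last); returns when the fingers have stopped.
- r.sleep(seconds).
- r.inverse_kinematics(position, orientation): joint angles nearest the present ones, or None.
- optics.get_image(name): name is "scene" or "top" or "wrist"; returns a dict with "pixels" (384x512x3 uint8, red, green, blue), "depth" (384x512 float32, m along the optical axis (not along the pixel's ray), 0 where there is no reading), "fx", "fy", "cx", "cy" (pixels), "camera_from_world" (4x4, takes a point from world to camera coordinates); the wrist camera has in their place "mount" (4x4, takes a point from camera to tool coordinates, whose origin is the TCP and whose axes are the flange's). Camera axes: x right, y down, z forward; pixel columns grow to the right and rows downward; lengths in m; the calibration is good to about 2 mm. A picture is of the moment at which its call begins: read the wrist's pose just before it.
A pose or a line that the arm cannot do raises r.PlanningError and nothing moves.
- r.hand_in(): hands the job in, once; it reports no verdict.
Readings, each from a call of its own:
- r.current_t(): time.
- r.current_q(): joint angles.
- r.current_qvel(): joint speeds.
- r.current_effort(): joint torques, N m.
- r.current_tool_pos(): TCP position.
- r.current_ee_rot(): TCP orientation.
- r.current_contact_force(): force on the tool from outside, world axes, zero at the start.
- r.current_torque(): the same for the moment, N m.
- r.current_opening(): opening from 0.0 (shut) to 1.0 (fully open).
Only numpy, scipy, OpenCV 4.12 (cv2) and the standard library are available. Lean on these libraries where they do the work, as an engineer would, in place of code of your own. Each camera call takes 0.05 s, during which the arm holds its last target.

TASK

Get the microscope ready and take the picture: with a fingertip, push the orange tab of the filter slide into the light base, counting the clicks, and stop with the slide seated at the third click, never pushing it on to the fourth. Then press the green key on the snapshot pad right down and let it come up again. Only push and press: do not squeeze or pinch the tab, do not lift or shift the pad, and leave everything else on the bench where it is.

Things in the scene. Friction and masses are not known exactly. Their poses are not given: they have to be found in the camera images.
- scope: Video microscope, fixed: white light base 280 (x) x 170 (y) x 75 mm high, a steel column 90 mm behind (+x of) its middle, and a vertical zoom tube with camera 50 mm in front (-x) of it, 190 to 450 mm above the bench. Origin: middle of the base at bench level. x points to its back, y out of the flank where the filter slide sticks out, z up. Turned -0.2 to 0.35 rad.
- filter_slide (a joint): Travel of the filter slide in m. 0: fully out at its stop (every run begins there); grows as it is pushed into the base. Clicks (notches) at 0.020, 0.040, 0.060 (third), 0.080, 0.100. Leaving a notch takes about 6 N, at once; resistance falls to nothing at the crest 10 mm on (it can hang within 1 mm of it); just past that the slide jumps into the next notch, leaving the finger, and stays.
- tab_face (a point): Middle of the outer face of the orange tab, the face to push. The tab is an upright plate 36 mm wide (x), 8 mm thick (y), 28 to 70 mm above the bench, on the end of an aluminium bar 26 x 6 mm that enters the base 45 mm above the bench. Axes as scope: push along -y. Fully out, this face is 225 mm from the middle of the base along scope y, and 50 mm in front of the middle.
- slot_frame (a point): Middle of the outer face of the black frame round the slot where the slide's bar enters the base's flank; axes as scope, 45 mm above the bench. With the slide out, five black lines 20 mm apart cross the bar outside it; each click takes one more line to the frame: line 3 stands at the frame, lines 4 and 5 still outside, after the third click.
- snap_pad: Snapshot pad, loose on the bench: flat dark grey hand switch 70 (x) x 105 (y) x 26 mm high, about 0.35 kg. Origin: middle of its underside. z up.
- snap_key (a joint): Travel of the round green key on the snapshot pad in m: 0 is up, 0.005 right down. It springs back. It starts to move at about 2 N and takes about 5 N to go right down.
- key_top (a point): Middle of the top of the green key, 32 mm across, 34 mm above the bench when up; it lies 15 mm from the middle of the pad along the pad's y.
- slide_box: Bystander: blue slide box 85 x 100 x 32 mm. Origin at the middle of the underside.
- dish: Bystander: clear lidded culture dish, 92 mm across, 19 mm high. Origin at the middle of the underside.
- dropper: Bystander: small amber dropper bottle, 31 mm across, 80 mm high. Origin at the middle of the underside.
- objective_can: Bystander: clear screw can with black lid, 46 mm across, 58 mm high. Origin at the middle of the underside.
- marker: Bystander: white marker pen with red cap, about 140 mm long, 15 mm thick, lying along its x. Origin under its middle.
- screwdriver: Bystander: yellow-handled screwdriver 160 mm long, lying along its x. Origin under its middle.
- sample_jar: Bystander: small jar, 48 mm across, 55 mm high. Origin at the middle of the underside.
There are look-alikes about, which are no part of the job. There is more than one size of the snap_pad; the one meant has the size given above.

How it is judged:
By the outcome, as a careful person would: the job done as asked, in the order asked, and still so for the second after the job is handed in, with the robot touching nothing.
It also fails if it takes over 61 s, if anything falls off the work surface, if the arm or the gripper's body presses on something with over 40 N, if the wrist force passes 120 N, or if a joint passes its speed limit or range.

## Working session

There is one attempt and no reset: what is moved stays moved. The work goes in short steps, each a Python script; the robot and the scene stay as the last script left them, time stands still between calls to the robot, and variables do not carry over. Pictures are saved under pics/ and viewed, and the job is handed in when it is done.

```bash
ls; mkdir -p pics
cat > h.py <<'E'
from cell import r, optics
import numpy as np, cv2
def grab(name):
    d=optics.get_image(name); return d
def save(d,fn,crop=None,scale=1):
    im=d["pixels"][:,:,::-1]
    if crop: im=im[crop[1]:crop[3],crop[0]:crop[2]]
    if scale!=1: im=cv2.resize(im,None,fx=scale,fy=scale,interpolation=cv2.INTER_CUBIC)
    cv2.imwrite("pics/"+fn,im)
def world(d,u,v,z=None):
    T=np.linalg.inv(d["camera_from_world"])
    ray=np.array([(u-d["cx"])/d["fx"],(v-d["cy"])/d["fy"],1.0])
    if z is None: s=d["depth"][int(v),int(u)]
    else:
        dr=T[:3,:3]@ray; s=(z-T[2,3])/dr[2]
    return (T@np.r_[ray*s,1])[:3]
def proj(d,p):
    c=d["camera_from_world"]@np.r_[p,1]; return np.array([d["fx"]*c[0]/c[2]+d["cx"],d["fy"]*c[1]/c[2]+d["cy"]])
E
python3 - <<'E'
from h import *
import pickle
for n in("scene","top"):
    d=grab(n); save(d,n+"0.png",scale=1.5); pickle.dump(d,open(n+".pkl","wb"))
    print(n,np.linalg.inv(d["camera_from_world"]).round(3).tolist(),d["fx"])
print(r.current_t(),r.finger_overhang,r.current_ee_rot(),r.current_contact_force())
E
```

```text
pics
scene [[0.087, 0.669, -0.738, 1.287], [0.996, -0.046, 0.076, 0.02], [0.017, -0.742, -0.67, 0.743], [0.0, 0.0, 0.0, 1.0]] 388.69745023482307
top [[-0.023, -0.989, 0.147, 0.428], [-1.0, 0.024, 0.005, 0.087], [-0.008, -0.147, -0.989, 0.978], [0.0, 0.0, 0.0, 1.0]] 355.47573251688004
0.1 0.022 [ 1.88252803e-01  9.82120464e-01 -5.09893362e-04 -1.29069190e-04] [ 0.14948262  0.32984455 -0.60239082]
```

View pics/scene0.png

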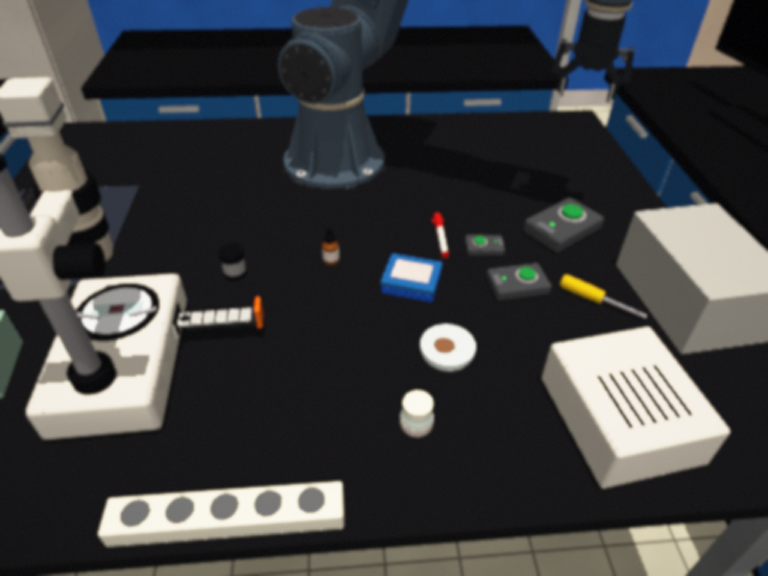

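View pics/top0.png

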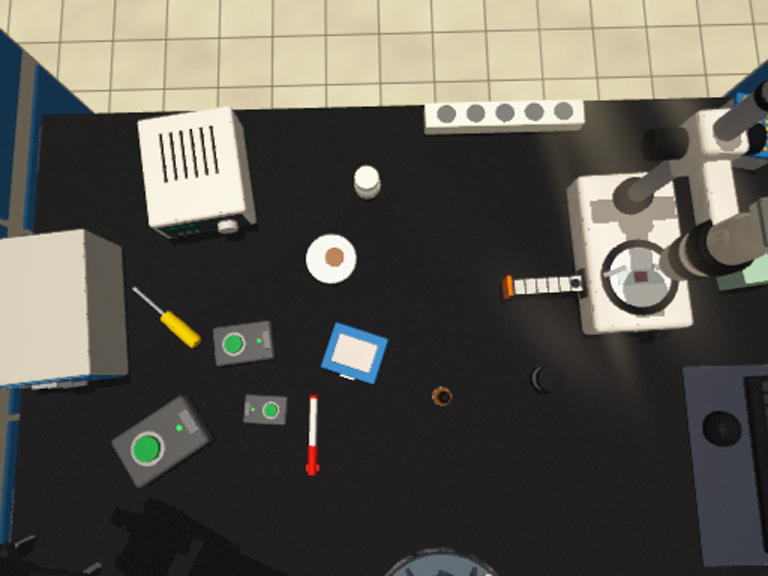

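The scene and top views each show three pads with green keys. In the top view they are the middle one at (243,342), the small one at (265,409) and the large one at (160,441). The orange tab is at (508,287). I'll measure the pad sizes and the tab.

Run:
```python
from h import *
import pickle
d=pickle.load(open("top.pkl","rb"))
save(d,"pads.png",(60,190,230,330),4.4); save(d,"tab.png",(320,160,400,220),8)
hsv=cv2.cvtColor(d["pixels"],cv2.COLOR_RGB2HSV)
g=cv2.inRange(hsv,(45,120,60),(75,255,255)); n,l,s,c=cv2.connectedComponentsWithStats(g)
for i in range(1,n):
    if s[i,4]>30:
        z=world(d,*c[i]); p=world(d,*c[i],z=.034); print("green",c[i].round(1),s[i,4],z.round(4),p.round(4), "diam at depth",np.sqrt(s[i,4]*4/np.pi)*d["depth"][int(c[i][1]),int(c[i][0])]/d["fx"])
H,W=g.shape
# height map
T=np.linalg.inv(d["camera_from_world"]);uu,vv=np.meshgrid(np.arange(W),np.arange(H))
P=np.stack([(uu-d["cx"])/d["fx"],(vv-d["cy"])/d["fy"],np.ones((H,W))],-1)*d["depth"][...,None]
P=P@T[:3,:3].T+T[:3,3]
np.save("P.npy",P)
for (u,v) in((162,228),(177,273),(107,294)):
    m=((P[...,2]>.012)&(P[...,2]<.06)).astype(np.uint8)
    n,l=cv2.connectedComponents(m); k=l[v,u]; q=P[l==k]
    rc=cv2.minAreaRect((q[:,:2]*1000).astype(np.float32)); print((u,v),len(q),rc,np.median(q[:,2]),cv2.boxPoints(rc).round(0).tolist())
o=cv2.inRange(hsv,(5,150,80),(18,255,255))
n,l,s,c=cv2.connectedComponentsWithStats(o)
for i in range(1,n):
    if s[i,4]>15: q=P[l==i]; print("or",c[i],s[i],np.median(q,0).round(4),q.min(0),q.max(0))
```

```text
green [155.2 228.9] 101 [0.4874 0.3551 0.033 ] [0.4873 0.3549 0.034 ] diam at depth 0.030144812261849528
green [180.2 273. ] 52 [0.3706 0.2888 0.0284] [0.371  0.2876 0.034 ] diam at depth 0.021333260331952115
green [ 97.5 298.8] 236 [0.3121 0.4952 0.0473] [0.3104 0.5011 0.034 ] diam at depth 0.04416392642375838
(162, 228) 1030 ((488.9527587890625, 340.7340393066406), (69.98856353759766, 105.12344360351562), 6.424881935119629) 0.026492483233527653 [[448.0, 389.0], [460.0, 285.0], [530.0, 292.0], [518.0, 397.0]]
(177, 273) 557 ((370.74029541015625, 301.18902587890625), (75.64458465576172, 50.418914794921875), 85.37570190429688) 0.01910802501318065 [[343.0, 266.0], [393.0, 261.0], [399.0, 337.0], [349.0, 341.0]]
(107, 294) 2246 ((322.9961242675781, 479.2782897949219), (97.51332092285156, 146.01161193847656), 32.539188385009766) 0.03660800459162644 [[243.0, 515.0], [321.0, 392.0], [403.0, 444.0], [325.0, 567.0]]
or [337.95652174 190.93478261] [335 183   7  16  92] [ 0.5737 -0.1278  0.0642] [ 0.42760986 -0.15272552 -0.00219995] [0.60565258 0.08670871 0.97819509]
or [293.15217391 263.86956522] [289 259  12  12  46] [ 0.3905 -0.0045  0.0429] [ 0.37220901 -0.02942424  0.00151452] [0.40052619 0.00414018 0.0600743 ]
```

```bash
sleep 1; ls pics
```

```text
pads.png
scene0.png
tab.png
top0.png
```

View pics/pads.png

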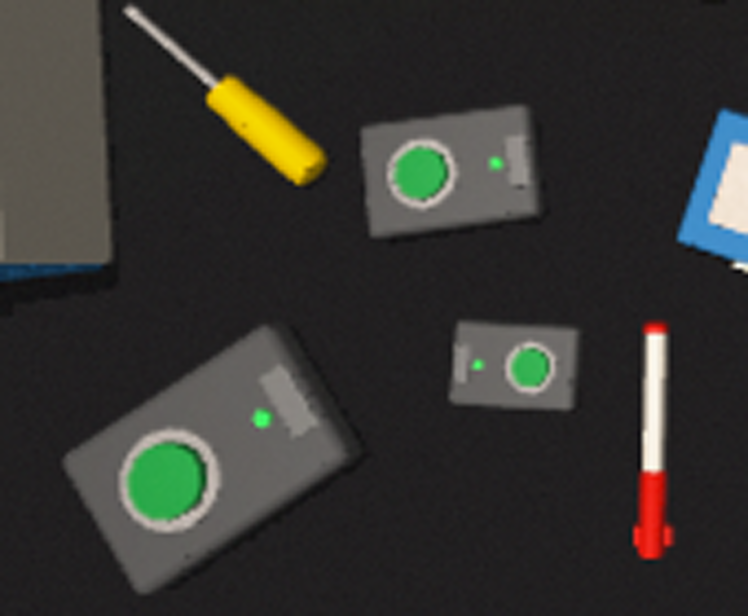

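View pics/tab.png

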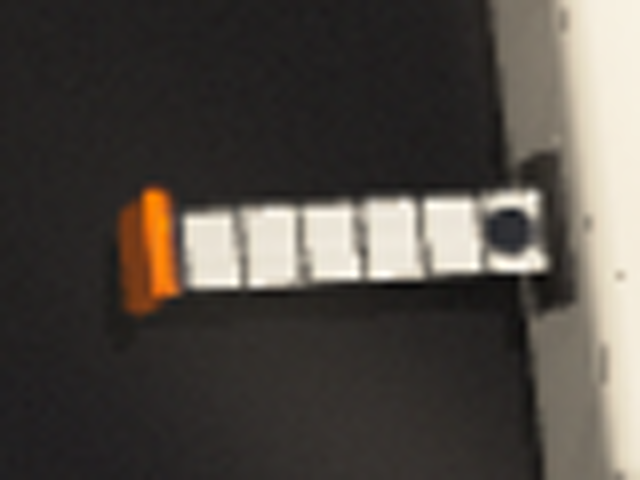

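The middle pad measures 70 x 105 mm, so it is the one meant. The small one is about 50 x 76 mm and the large one about 98 x 146 mm. Its key is at (0.487, 0.355), 15 mm from the pad's middle. The tab crop shows five lines outside the frame. Next I'll work out the scope's direction.

Run:
```python
from h import *
import pickle
d=pickle.load(open("top.pkl","rb")); P=np.load("P.npy")
# base top
m=((abs(P[...,2]-.075)<.006)&(P[...,1]<-.2)).astype(np.uint8)
n,l,s,c=cv2.connectedComponentsWithStats(m); k=1+np.argmax(s[1:,4]); q=P[l==k]
rc=cv2.minAreaRect((q[:,:2]*1000).astype(np.float32)); print(s[k],rc,cv2.boxPoints(rc).round().tolist())
# bar: bright pixels
g=d["pixels"].min(2); m=np.zeros_like(g);m[180:200,340:388]=(g[180:200,340:388]>120); 
pt=[(world(d,u,v,.048)) for v,u in zip(*np.nonzero(m)) if u<386]; pt=np.array(pt)[:,:2]
print(len(pt),pt.mean(0),cv2.minAreaRect((pt*1000).astype(np.float32)))
L=cv2.fitLine(pt.astype(np.float32),cv2.DIST_HUBER,0,.01,.01).ravel();print("bar line",L, np.arctan2(L[1],L[0]))
q=P[180:202,330:345].reshape(-1,3); q=q[(q[:,2]>.03)&(q[:,2]<.08)]
print(len(q),q.min(0),q.max(0)); print(q[np.argsort(q[:,1])[-25:]].round(4).tolist())
# flank edge at y: for each row columns
for v in range(120,222,8):
    row=P[v]; u=[u for u in range(370,480) if abs(row[u,2]-.075)<.005]; 
    if u: print(v,u[0],row[u[0]].round(4))
```

```text
[ 384  115   78  107 5404] ((631.4410400390625, -348.61865234375), (277.3516540527344, 169.24171447753906), 2.0226213932037354) [[490.0, -269.0], [496.0, -438.0], [773.0, -428.0], [767.0, -259.0]]
359 [ 0.57671935 -0.19693897] ((576.9739990234375, -201.12989807128906), (25.69837760925293, 113.8087158203125), 2.225125312805176)
bar line [ 0.03764213 -0.9992913   0.57671934 -0.19693896] -1.5331453
119 [ 0.55598055 -0.14875389  0.03294635] [ 0.59042849 -0.12558368  0.07267293]
[[0.576, -0.127, 0.0595], [0.5798, -0.127, 0.0365], [0.559, -0.1269, 0.0669], [0.5734, -0.1269, 0.0593], [0.5683, -0.1268, 0.058], [0.5829, -0.1267, 0.0505], [0.5639, -0.1267, 0.069], [0.5823, -0.1267, 0.0383], [0.577, -0.1267, 0.037], [0.5834, -0.1267, 0.0626], [0.5777, -0.1267, 0.0495], [0.5744, -0.1266, 0.0367], [0.5699, -0.1266, 0.0478], [0.5904, -0.1266, 0.0532], [0.5847, -0.1265, 0.0398], [0.5807, -0.1265, 0.0628], [0.5801, -0.1265, 0.0509], [0.5899, -0.1265, 0.0413], [0.5852, -0.1265, 0.0522], [0.5873, -0.1265, 0.0408], [0.5858, -0.1265, 0.0643], [0.5748, -0.1262, 0.0508], [0.588, -0.1261, 0.0665], [0.5779, -0.1261, 0.064], [0.5871, -0.1256, 0.0568]]
120 386 [ 0.7591 -0.2648  0.0716]
128 385 [ 0.7374 -0.2608  0.0706]
136 388 [ 0.7145 -0.266   0.0731]
144 388 [ 0.6933 -0.2651  0.0711]
152 389 [ 0.6711 -0.2652  0.0732]
160 390 [ 0.6495 -0.266   0.0734]
168 391 [ 0.6287 -0.2679  0.071 ]
176 393 [ 0.6071 -0.2707  0.0725]
184 393 [ 0.5865 -0.27    0.0701]
192 394 [ 0.5652 -0.2701  0.0721]
200 395 [ 0.5441 -0.2702  0.0742]
208 396 [ 0.5236 -0.2714  0.0733]
216 397 [ 0.5031 -0.2724  0.0728]
```

```bash
cat >> h.py <<'E'
from scipy.spatial.transform import Rotation as Ro
yaw=0.037
SX=np.array([np.cos(yaw),np.sin(yaw),0]); SY=np.array([-np.sin(yaw),np.cos(yaw),0])
def q_down(y):
    z=np.array([0,0,-1.]); x=np.cross(y,z); return Ro.from_matrix(np.c_[x,y,z]).as_quat()
QS=q_down(SY)
FACE=np.array([0.573,-0.1262,0])
E
python3 - <<'E'
from h import *
r.set_gripper(0.0)
print(r.current_t(),r.current_opening())
p=FACE+SY*0.055; p[2]=.18
print(r.inverse_kinematics(p,QS))
r.move_to(p,QS); print(r.current_t(),r.current_tool_pos(),r.current_q())
p[2]=.062; r.move_linear(p,vel=.15); print(r.current_t(),r.current_tool_pos(),r.current_contact_force())
d=grab("scene"); save(d,"s1.png",(90,150,240,290),5)
d=grab("wrist"); save(d,"w1.png",scale=1.5)
E
```

```text
0.8667 -0.002453573606893503
[-2.05028211e-01  4.79900920e-01  1.65381390e+00 -4.44089210e-16
  1.00787783e+00 -1.81282454e+00]
3.325 [ 0.57105192 -0.07057327  0.18007688] [-2.03900053e-01  4.79761491e-01  1.65382276e+00  1.02601518e-04
  1.00789516e+00 -1.81246690e+00]
4.2583 [ 0.57150593 -0.07130238  0.06285814] [ 0.68123262 -0.19629116 -0.14396392]
```

View pics/s1.png

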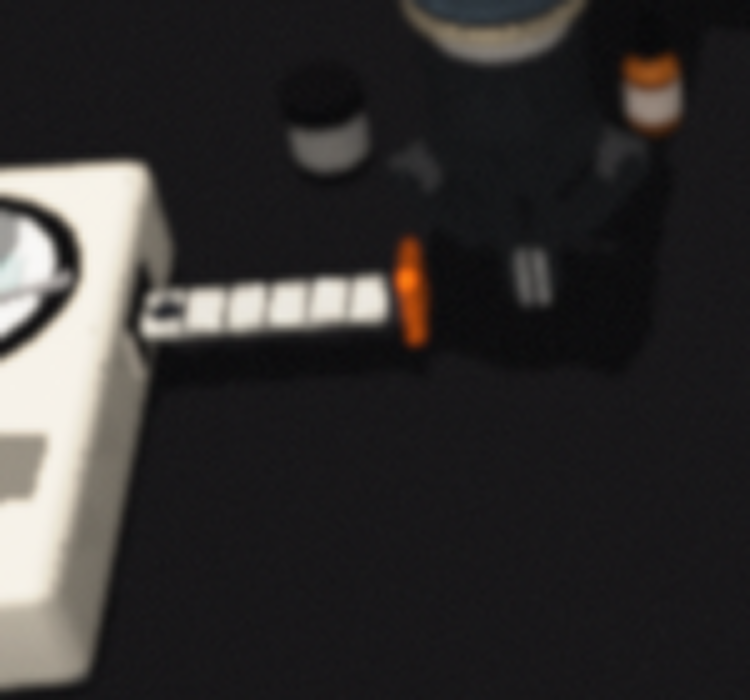

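View pics/w1.png

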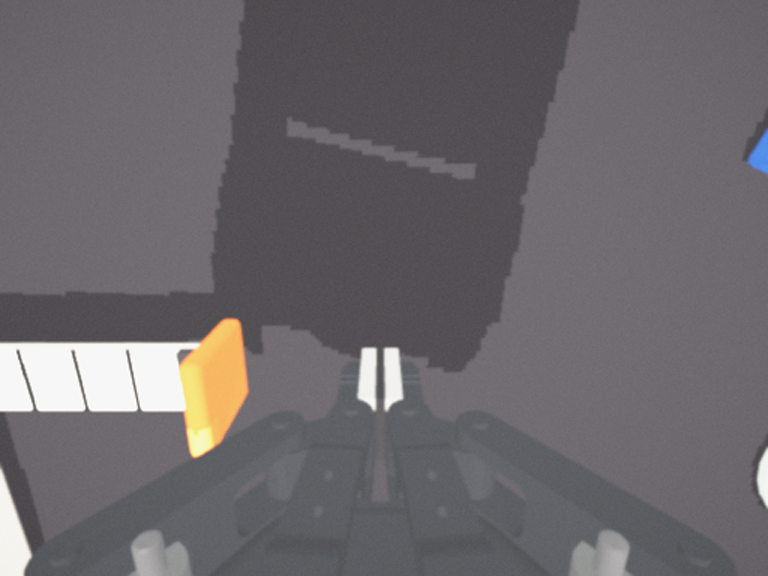

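Both views show the tab clear of the shut fingers, with the white pads about 55 mm off in +y. The finger linkage spreads along the jaw axis and could reach the tab before the tips do. I'll turn the hand 90° so only the slim side of the fingertips meets the tab.

Run:
```python
from h import *
p=r.current_tool_pos(); p[2]=.12; r.move_linear(p)
for s in(1,-1):
    Q=q_down(s*SX); a=r.inverse_kinematics(p,Q); print(s,a)
Q=min([q_down(SX),q_down(-SX)],key=lambda Q: (lambda a: 99 if a is None else abs(a[5]))(r.inverse_kinematics(p,Q)))
p=FACE+SY*.045; p[2]=.066
r.move_to([p[0],p[1],.12],Q); r.move_linear(p)
np.save("Q.npy",Q)
print(r.current_t(),r.current_tool_pos(),r.current_contact_force(),r.current_q().round(2))
d=grab("wrist"); print(d["mount"].round(3).tolist()); save(d,"w2.png",scale=1.5)
d=grab("scene"); save(d,"s2.png",(90,150,240,290),5)
```

```text
1 [-2.04965834e-01  5.63178708e-01  1.69051132e+00 -4.44089210e-16
  8.87902624e-01 -2.41965834e-01]
-1 None
6.7833 [ 0.57152334 -0.08125244  0.06629145] [ 0.02731525 -0.85239056  0.57437905] [-0.22  0.65  1.71  0.    0.79 -0.26]
[[0.001, -0.952, -0.307, 0.079], [1.0, 0.001, 0.0, 0.0], [0.0, -0.307, 0.952, -0.121], [0.0, 0.0, 0.0, 1.0]]
```

View pics/w2.png

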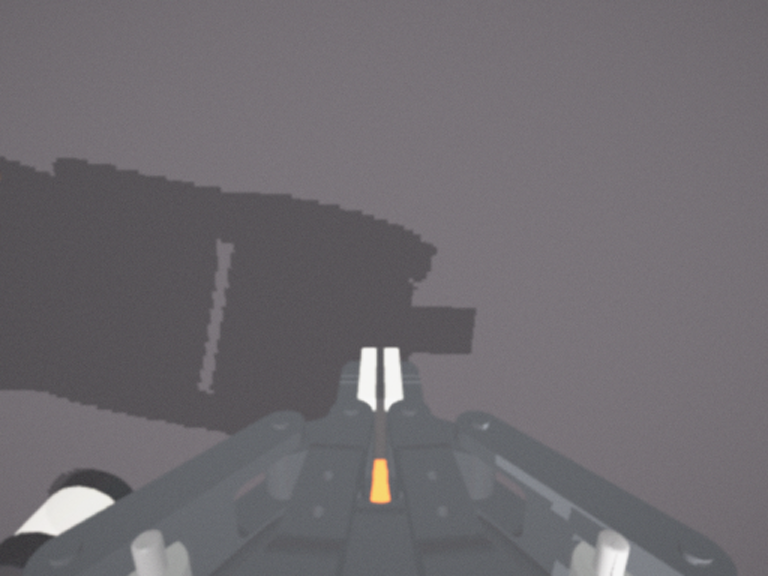

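View pics/s2.png

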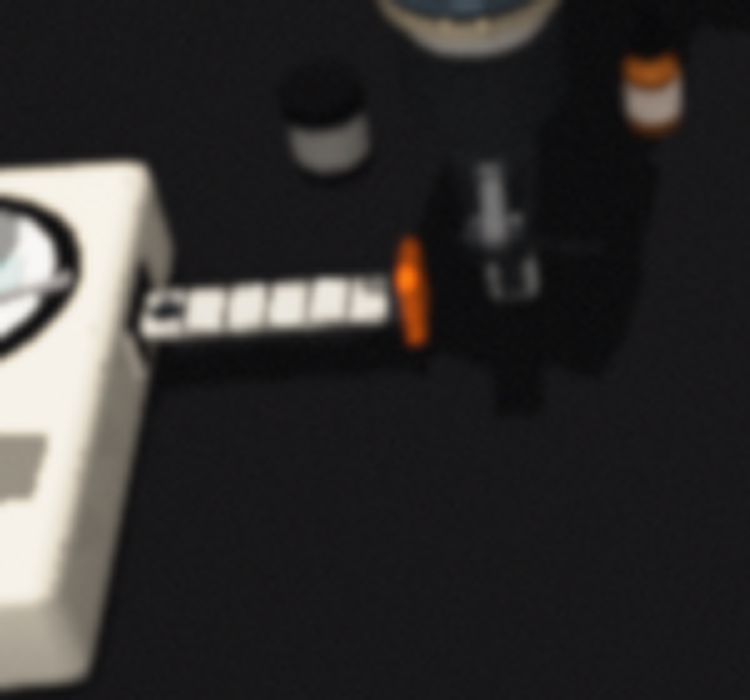

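The wrist view shows the tab at x≈380, centred behind the fingertips at (380,380), and the scene view shows nothing touching. Now the approach to contact.

```bash
cat >> h.py <<'E'
try: Q=np.load("Q.npy")
except Exception: Q=None
Z=.066
def off(): return float((r.current_tool_pos()-FACE)@SY)
def go(o,vel=.05):
    p=FACE+SY*o; p[2]=Z; r.move_linear(p,vel=vel)
def fy(): return float(r.current_contact_force()@SY)
E
python3 - <<'E'
from h import *
go(.018,.08); b=fy(); print(r.current_t(),off(),b)
o=.018
while o>.004:
    o-=.001; go(o,.03); f=fy(); print(round(r.current_t(),2),round(off()*1e3,2),round(f,2))
    if abs(f-b)>2.5: break
E
```

```text
7.375 0.01747266874874497 0.3632793262995494
7.62 17.22 0.05
7.88 16.05 0.93
8.12 14.93 -0.75
8.38 13.97 -0.18
8.62 12.94 -0.71
8.88 11.96 0.45
9.12 10.97 0.34
9.38 9.95 0.77
9.62 9.14 2.87
```

Run:
```python
from h import *
o=.009
while o>-.0185:
    o-=.001; go(o,.03); print(round(r.current_t(),2),round(o*1e3,1),round(off()*1e3,2),round(fy(),2))
d=grab("scene"); save(d,"s3.png",(90,150,240,290),5)
```

```text
9.88 8.0 8.45 5.34
10.12 7.0 7.5 4.64
10.38 6.0 6.45 5.21
10.62 5.0 5.26 5.38
10.88 4.0 4.02 3.46
11.12 3.0 2.85 2.45
11.38 2.0 1.77 1.9
11.62 1.0 0.8 0.61
11.88 0.0 -0.19 -0.27
12.12 -1.0 -1.15 -0.54
12.38 -2.0 -2.13 -0.01
12.62 -3.0 -3.06 0.13
12.88 -4.0 -4.04 0.29
13.12 -5.0 -5.06 -0.13
13.38 -6.0 -6.04 0.13
13.62 -7.0 -7.03 -0.28
13.88 -8.0 -8.06 0.05
14.12 -9.0 -9.05 -0.57
14.38 -10.0 -10.06 0.45
14.62 -11.0 -10.87 2.62
14.88 -12.0 -11.53 4.89
15.12 -13.0 -12.48 4.95
15.38 -14.0 -13.55 4.54
15.62 -15.0 -14.7 4.82
15.88 -16.0 -15.99 3.6
16.12 -17.0 -17.17 2.83
16.38 -18.0 -18.24 1.24
16.62 -19.0 -19.22 0.8
```

View pics/s3.png

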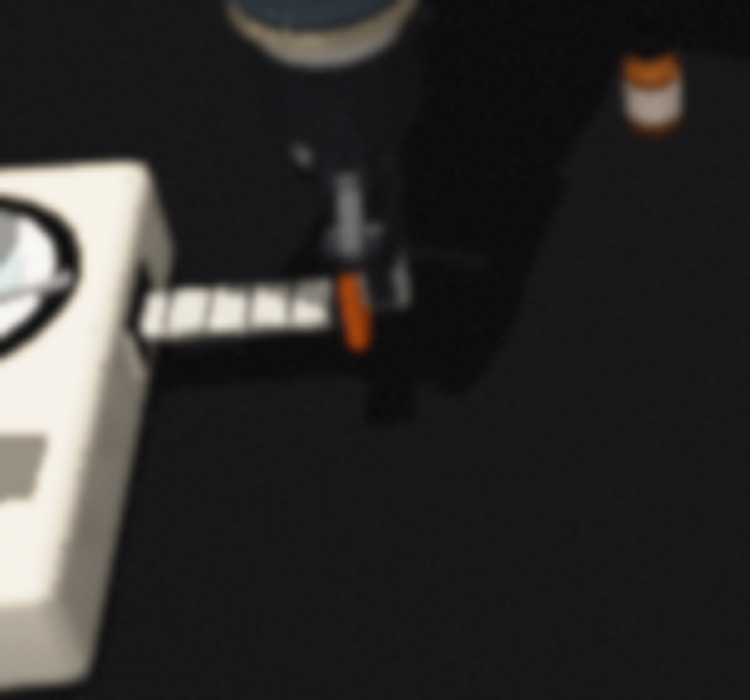

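The slide has taken its first click: the finger met it at +9 mm, it left the finger at about -0.5 mm, and contact came back at -10.8 mm. It is now about 1 mm short of the second crest. By the same pattern I expect contact at -30.8 mm, the crest at -40.8 mm, and no pushing beyond about -43 mm.

Run:
```python
from h import *
o=-.019
while o>-.0425:
    o-=.001; go(o,.03); f=fy(); print(round(r.current_t(),2),round(o*1e3,1),round(off()*1e3,2),round(f,2))
    if o<-.0415 and f<1: break
d=grab("scene"); save(d,"s4.png",(90,150,240,290),5)
d=grab("top"); save(d,"t4.png",(320,160,400,220),8)
```

```text
16.93 -20.0 -20.16 0.64
17.18 -21.0 -21.16 1.05
17.43 -22.0 -22.14 0.48
17.68 -23.0 -23.07 -0.14
17.93 -24.0 -24.05 -1.18
18.18 -25.0 -25.04 0.73
18.43 -26.0 -26.07 0.53
18.68 -27.0 -27.06 0.19
18.93 -28.0 -28.06 -0.37
19.18 -29.0 -29.08 0.55
19.43 -30.0 -30.07 0.59
19.68 -31.0 -30.86 2.19
19.93 -32.0 -31.52 5.34
20.18 -33.0 -32.47 5.31
20.43 -34.0 -33.52 4.21
20.68 -35.0 -34.66 4.11
20.93 -36.0 -35.98 4.08
21.18 -37.0 -37.18 2.35
21.43 -38.0 -38.21 1.85
21.68 -39.0 -39.2 0.67
21.93 -40.0 -40.23 0.46
22.18 -41.0 -41.16 0.03
22.43 -42.0 -42.12 0.51
```

View pics/s4.png

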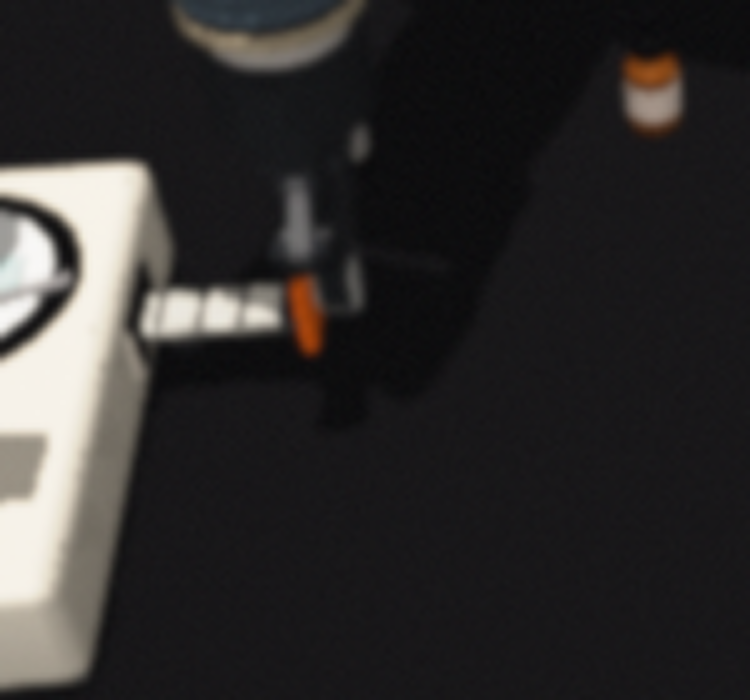

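View pics/t4.png

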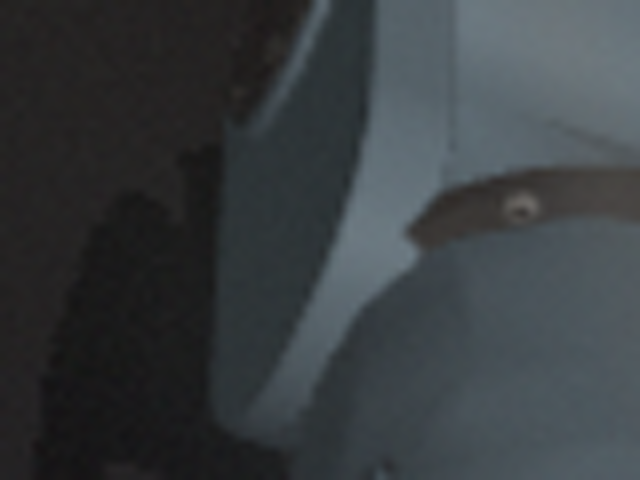

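The scene view shows the tab at (307,318) still right by the fingertip, so it may be hanging on the crest. I'll look again before pushing further.

Run:
```python
from h import *
r.sleep(.2)
d=grab("scene"); save(d,"s5.png",(90,150,240,290),5)
hsv=cv2.cvtColor(d["pixels"],cv2.COLOR_RGB2HSV); o=cv2.inRange(hsv[150:290,90:180],(3,150,80),(18,255,255)); m=cv2.moments(o,True); print(m["m10"]/m["m00"]+90,m["m01"]/m["m00"]+150)
for t in(0,.04,.05,.052,.06): print(t,proj(d,FACE-SY*(t+.004)+[0,0,.056]).round(1))
print(off(),fy())
```

```text
147.56043956043956 211.6153846153846
0 [172.5 204.7]
0.04 [156.3 205.9]
0.05 [152.2 206.2]
0.052 [151.4 206.3]
0.06 [148.1 206.5]
-0.04197454055911079 0.23983330035855843
```

View pics/s5.png

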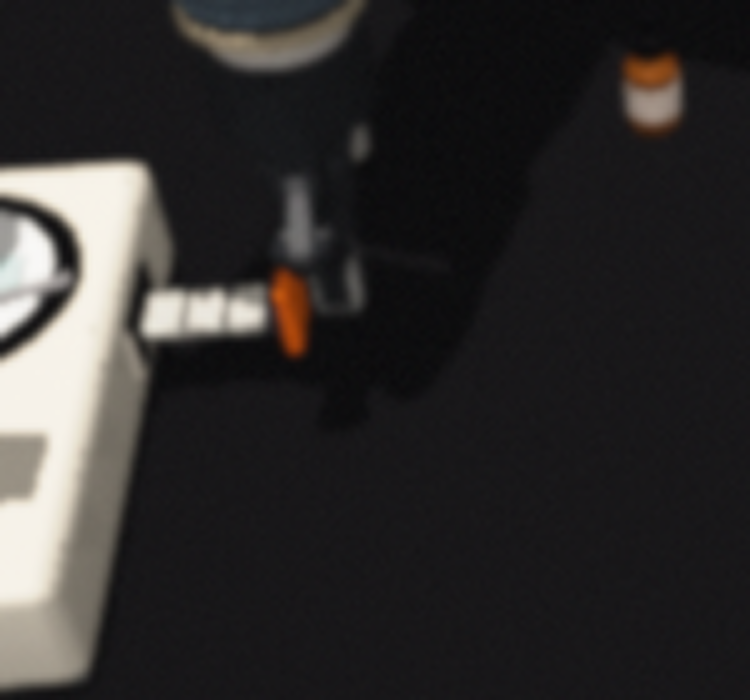

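The slide has now jumped off the finger. The tab centroid is at u=147.6 against a predicted 148.1 for 60 mm of travel, with a gap to the fingertip. I'll back off, clear the view and go to the key.

```bash
cat >> h.py <<'E'
def linev():
    pass
E
python3 - <<'E'
from h import *
import pickle
go(-.02,.1); p=r.current_tool_pos(); p[2]=.18; r.move_linear(p,vel=.25)
K=np.array([.4873,.3550])
Qk=q_down(np.array([0,1.,0]))
print(r.inverse_kinematics([*K,.15],Q),r.inverse_kinematics([*K,.15],Qk))
r.move_to([*K,.15],Q); print(r.current_t(),r.current_tool_pos())
d=grab("top"); save(d,"t6.png",(320,160,400,220),8); pickle.dump(d,open("top6.pkl","wb"))
w=grab("wrist"); save(w,"w6.png",scale=1.5)
# refine key position from wrist view
M=w["mount"]; R=Ro.from_quat(r.current_ee_rot()).as_matrix(); tp=r.current_tool_pos()
T=np.eye(4);T[:3,:3]=R;T[:3,3]=tp;T=T@M
hsv=cv2.cvtColor(w["pixels"],cv2.COLOR_RGB2HSV);g=cv2.inRange(hsv,(45,110,50),(78,255,255));n,l,s,c=cv2.connectedComponentsWithStats(g)
for i in range(1,n):
    if s[i,4]>100:
        ray=T[:3,:3]@np.array([(c[i][0]-w["cx"])/w["fx"],(c[i][1]-w["cy"])/w["fy"],1]); print(c[i],s[i],(T[:3,3]+ray*(.034-T[2,3])/ray[2]).round(4))
E
```

```text
[ 5.52397019e-01  5.63446927e-01  1.59845969e+00 -4.44089210e-16
  9.79686034e-01  5.15397019e-01] [ 5.52397019e-01  5.63446927e-01  1.59845969e+00 -4.44089210e-16
  9.79686034e-01 -1.01839931e+00]
25.5917 [0.48788    0.35424546 0.15001923]
[23.69831355 16.16364772] [   0    0   50   37 1601] [0.3103 0.4909 0.034 ]
[253.16284987 192.84605598] [238 177  32  32 786] [0.4883 0.3573 0.034 ]
[136.07861635 247.03144654] [126 238  21  19 318] [0.3763 0.2977 0.034 ]
```

View pics/t6.png

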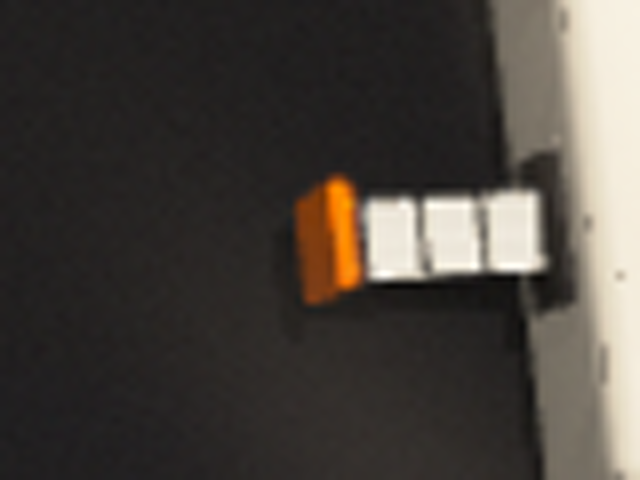

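View pics/w6.png

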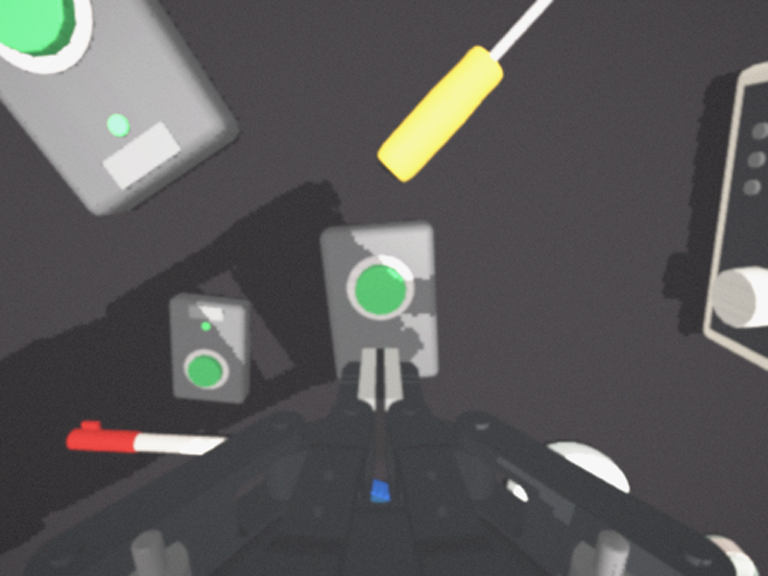

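The top view shows two lines (4 and 5) outside the frame and line 3 at it, so the slide is seated at click three. The wrist view shows the right pad's key at (380,289), which gives (0.488, 0.357). That agrees with the top camera to about 2 mm. Now I'll press the key.

Run:
```python
from h import *
K=[.4878,.3560]
r.move_linear([*K,.062],vel=.12); r.sleep(.1); b=r.current_contact_force()[2]; print(r.current_t(),r.current_tool_pos(),b)
z=.060
while z>.042:
    z-=.001; r.move_linear([*K,z],vel=.03); f=r.current_contact_force()[2]-b; print(round(r.current_t(),2),round(z*1e3,1),r.current_tool_pos().round(4),round(f,2))
    if f>10: break
w=grab("scene"); save(w,"s7.png",(270,110,420,230),5)
r.sleep(.2); print(r.current_contact_force()-[0,0,b])
```

```text
26.675 [0.48824978 0.35625848 0.06290751] -0.19525048683886947
26.93 59.0 [0.4878 0.356  0.0591] 0.84
27.18 58.0 [0.4878 0.356  0.058 ] 1.23
27.43 57.0 [0.4878 0.356  0.0569] 0.05
27.68 56.0 [0.4879 0.3561 0.0561] 1.43
27.93 55.0 [0.4879 0.3561 0.0551] 2.24
28.18 54.0 [0.4879 0.3561 0.054 ] 3.05
28.43 53.0 [0.4879 0.3561 0.0531] 3.34
28.68 52.0 [0.4879 0.3561 0.052 ] 3.85
28.93 51.0 [0.4879 0.3561 0.0511] 4.92
29.18 50.0 [0.488  0.3561 0.0509] 15.55
[-2.65254016 -1.79750039 14.95738171]
```

View pics/s7.png

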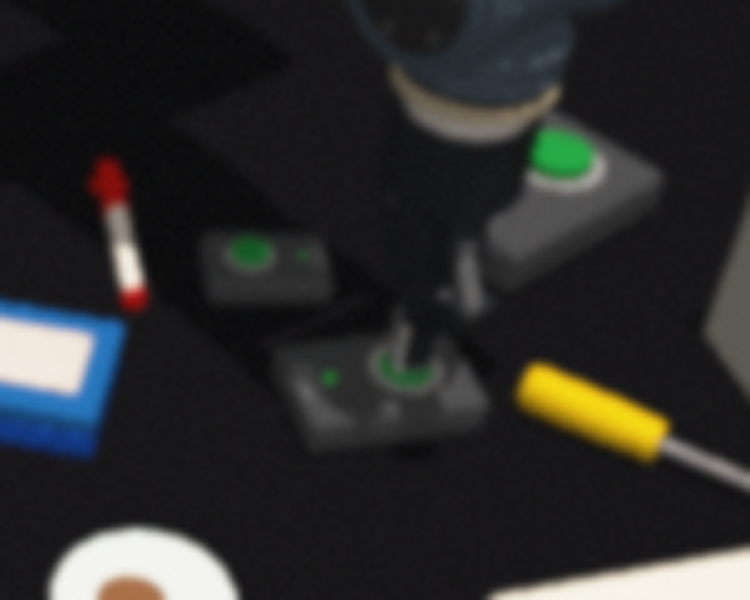

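The press shows a spring from 56 mm to 51 mm and then a hard stop at 15 N, which is 5 mm of travel. The picture shows the fingertips on the green key at (405,360). I'll lift straight up, check, and hand in.

Run:
```python
from h import *
import pickle
K=[.4878,.3560]
r.move_linear([*K,.075],vel=.05); r.move_linear([*K,.2],vel=.2); r.move_to([.40,.15,.33],Q)
r.sleep(.3); print(r.current_t(),r.current_contact_force())
d=grab("top"); save(d,"t8.png",scale=1.5)
d0=pickle.load(open("top.pkl","rb"))
for n,D in(("0",d0),("8",d)):
    hsv=cv2.cvtColor(D["pixels"],cv2.COLOR_RGB2HSV); g=cv2.inRange(hsv,(45,120,60),(75,255,255)); k,l,s,c=cv2.connectedComponentsWithStats(g)
    print(n,[(c[i].round(1).tolist(),int(s[i,4]),world(D,*c[i])[2].round(4)) for i in range(1,k) if s[i,4]>30])
```

```text
32.1667 [ 0.1480287  -0.30687324 -0.50524918]
0 [([155.2, 228.9], 101, np.float64(0.033)), ([180.2, 273.0], 52, np.float64(0.0284)), ([97.5, 298.8], 236, np.float64(0.0473))]
8 [([155.2, 228.8], 100, np.float64(0.0358)), ([97.5, 298.8], 236, np.float64(0.0467))]
```

View pics/t8.png

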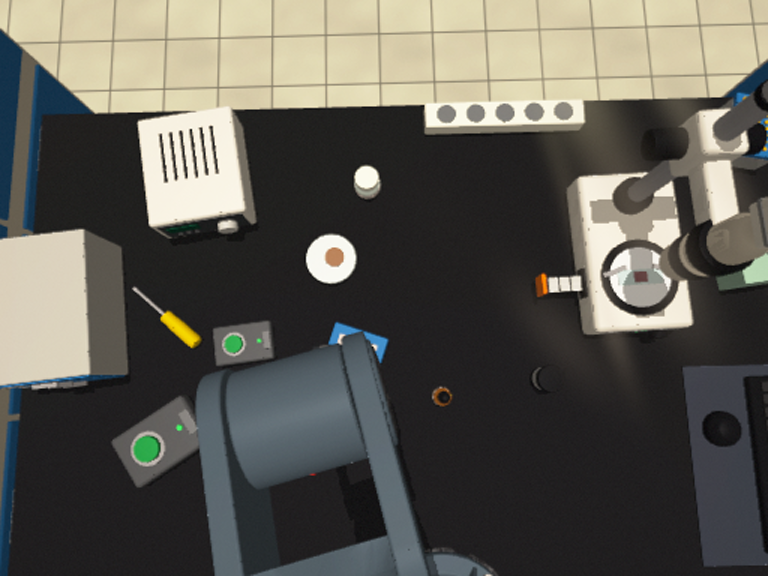

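The top view shows the slide still at click three at (558,284) and the pad unmoved at (243,342). The key is up again, at 34–36 mm by depth. The bystanders in view have not moved, and the robot touches nothing.

```bash
python3 -c "
from h import *
r.hand_in(); print(r.current_t())"
```

```text
the job is handed in; nothing more can be done
the job is handed in; nothing more can be done
```

The slide is seated at its third click, and I then pressed the snapshot key right down and let it come up again. The job was handed in at about 32 s.

- **Slide:** I pushed the tab with the side of the shut fingertips. It clicked three times, and I stopped just past the third crest, where it jumped clear of the finger. The top view then showed line 3 at the frame and lines 4 and 5 outside. The tab's position in the scene image matched 60 mm of travel.
- **Key:** I chose the pad that measured 70 x 105 mm. The key went down 5 mm to a hard stop at about 15 N. Afterwards it was up again and the pad had not moved.
- **Disagreements:** The first picture after the last push showed the slide still near the crest; one 0.25 s later showed it seated. The two cameras placed the key about 2 mm apart, so I aimed between them.
- **Not checked:** In the last top view the arm hid the small look-alike pad and most of the marker and slide box. I did not touch any of them.

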